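Find the hidden catch of the bush case and open it

TASK

One of the six flush square inlays in the panel on top of the wooden case is a hidden catch, and they all look alike: feel over the panel with your fingertips until you find the one that gives, and press it right down, where it stays. Then put a fingertip in the scoop of the case's cover and push the cover sideways, away from the panel, until it is fully open. Only press and push with the fingers; pick nothing up and leave the loose things around the case standing where they are.

Things in the scene. Friction and masses are not known exactly. Their poses are not given: they have to be found in the camera images.
- case: Low wooden case fixed to the bench, 125 mm (x) by 310 (y) by 60 high; origin at the centre of its underside, z up. Its top is a flat panel with six pale square inlays from y = -25 to +155 mm and a sliding cover from y = -155 to -33 mm, both with their top at z = 60 mm; the cover opens towards -y. Two lips along the cover's x edges (over 49 mm from the middle) stand up to z = 64 mm.
- place_1 (a point): centre of the top face of the left inlay of the near row (case frame: x = -29, y = 123 mm, z = 60 mm). Inlays are 50 x 50 mm, flush with the panel, each in a 52 mm square hole; five are rigid and one, different each time and not to be told by eye, is the catch
- place_2 (a point): centre of the top face of the middle inlay of the near row (case frame: x = -29, y = 65 mm, z = 60 mm). Inlays are 50 x 50 mm, flush with the panel, each in a 52 mm square hole; five are rigid and one, different each time and not to be told by eye, is the catch
- place_3 (a point): centre of the top face of the right inlay of the near row (case frame: x = -29, y = 7 mm, z = 60 mm). Inlays are 50 x 50 mm, flush with the panel, each in a 52 mm square hole; five are rigid and one, different each time and not to be told by eye, is the catch
- place_4 (a point): centre of the top face of the left inlay of the far row (case frame: x = 29, y = 123 mm, z = 60 mm). Inlays are 50 x 50 mm, flush with the panel, each in a 52 mm square hole; five are rigid and one, different each time and not to be told by eye, is the catch
- place_5 (a point): centre of the top face of the middle inlay of the far row (case frame: x = 29, y = 65 mm, z = 60 mm). Inlays are 50 x 50 mm, flush with the panel, each in a 52 mm square hole; five are rigid and one, different each time and not to be told by eye, is the catch
- place_6 (a point): centre of the top face of the right inlay of the far row (case frame: x = 29, y = 7 mm, z = 60 mm). Inlays are 50 x 50 mm, flush with the panel, each in a 52 mm square hole; five are rigid and one, different each time and not to be told by eye, is the catch
- catch (a joint): how far the hidden catch is pressed down, m: 0 flush, 0.008 fully down. It yields to about 5 N, has no spring and stays where it is left. A bolt blocks the cover until the catch is more than about 5 mm down. The value does not tell which inlay it is.
- cover (a joint): how far the cover has slid open along the case's -y, m: 0 shut, 0.08 fully open (stop). Friction about 2 N; it stays where it is left and cannot be lifted off.
- scoop (a point): middle of the floor of the finger scoop in the cover, moves with the cover. The scoop is a square-edged pocket 60 mm (case x) by 52 mm (case y), 10 mm deep, so its rim is 10 mm above this point. With the cover shut it is at x = 0, y = -94, z = 50 mm in the case frame.
- spool_1: bystander: turned wooden spool 42 mm wide, 70 mm high, origin at the centre of its underside, left of the case
- spool_2: bystander: dark turned spool 38 mm wide, 55 mm high, origin at the centre of its underside, close in front of the case
- spool_3: bystander: short pale spool 44 mm wide, 40 mm high, origin at the centre of its underside, close behind the case
- screw_chest: bystander: little wooden chest with a lid, 88 x 170 x 63 mm, origin at the centre of its underside, right of the case
- block_plane: bystander: dark block plane, 92 x 155 x 59 mm, origin at the centre of its underside, left in front of the case

How it is judged:
By the outcome, as a careful person would: the job done as asked, in the order asked, and still so for the second after the job is handed in, with the robot touching nothing.
It also fails if it takes over 54 s, if anything falls off the work surface, if the arm or the gripper's body presses on something with over 40 N, if the wrist force passes 120 N, or if a joint passes its speed limit or range.

ROBOT

A 6-joint arm with a two-finger parallel gripper is mounted at the origin on a cart in front of the work surface, level with it; the furniture and walls round the work are solid. World frame = base frame: x ahead of the robot, y to its left, z up, the work surface at z = 0. Lengths are in mm, angles in degrees, forces in N, time in s.
With the tool pointing down it reaches from about 350 to 850 mm from the base axis. Payload 8.1 kg.
Tool frame: the origin (TCP) lies at the very end of the fingers, on their centre line; the grasp point (between the pads) lies 19 mm behind it; z points along the fingers, y is the line along which they close (so a half turn about z gives the same grasp; the last joint's range is limited). The gripper opens to 85 mm and grips with 20 to 120 N. Pads are 22 mm wide; open, the fingers measure 114 mm over their backs; the gripper's body (76 mm by 85 mm) begins 54 mm behind the grasp point. The pads swing forward as they close: fully open they stand 13 mm farther back than shut.
Start: joints at [61.857, 7.471, 85.268, -0, 87.261, -4.893], TCP at [236.832, 551.286, 198.092] pointing down, gripper open.
Joint ranges: [-169.43, 169.43], [-51.17, 129.36], [1.28, 143.12], [-76.62, 256.62], [0, 156.53], [-152.29, 152.29]. Speed limits (degrees/s): [136.94, 136.94, 159.86, 180, 180, 180].

INTERFACE

Orientations are given as [roll, pitch, yaw] about the fixed x, y, z axes, in that order (R = Rz(yaw) Ry(pitch) Rx(roll)).
In Python, from bench import sense, eyes, job, models gives the robot as it stands. The module is installed in compiled form; this text tells all that it offers.
- The arm moves only by the tool apply_moves, never from a script. Its argument "rows" is a list of rows, each a list of 6 numbers: the shift along the tool's x, y, z in mm, then the turn, a rotation vector about the tool's x, y, z in rad. In form: [[dx, dy, dz, rx, ry, rz], ...]. A call has exactly 5 rows; each row shifts and turns the commanded pose from where the row before left it, along the tool's axes as they then stand; what a row does not reach is not made up. A row lasts 1/8 s, in which the tool goes at most 62.5 mm and 10.7 degrees, less where a joint would pass 70% of its speed; a pose out of reach is approached as far as the arm can. A call is refused whole if a number of a shift passes 62.5 or a number of a turn 0.188, either way. A call with a gripper value outside its range is refused whole. "fingers" is the finger opening in mm, from 0 to 85.4, set as the call begins (left out, the last holds). The fingers move at their own pace and stop on an object; "grip_force" is the grip in N (left out, the last holds). Time passes only in rows, so rows that do not move let the fingers close, or fill a call up. It gives the time, the measured TCP pose, the force, the opening and the grip force at its end, in the units of the state.
- sense(): the state, without advancing time (a new reading comes with each control period).
- eyes.snapshot(name): name is "scene" or "top" or "wrist"; returns (picture, depth): 480x640x3 uint8, red, green, blue; 480x640 float32, mm along the optical axis (not along the pixel's ray), 0 where there is no reading.
- eyes.get_calibration(name): a dict with "intrinsics" (3x3 intrinsics, pixels), "R" (3x3) and "t" (3): a world point X has camera coordinates R X + t; the wrist camera has in their place "mount" (4x4, takes a point from camera to tool coordinates, whose origin is the TCP and whose axes are the flange's). Camera axes: x right, y down, z forward; pixel columns grow to the right and rows downward; lengths in mm; the calibration is good to about 2 mm. A picture is of the moment at which its call begins: read the wrist's pose just before it. get_calibration takes no time and is no camera call.
- job.hand_in(): hands the job in; it is judged then, once.
Trained networks look in the newest picture that a camera, given by its name, has taken for a name from the list of things; names that differ only in an ending like _2 or _b are one class to them, and where a whole thing is asked for, a point or a joint stands for the part that bears it (a point fixed in the world has none). Each returns a list of dicts, best first, with "confidence" (0 to 1); they miss things now and then, are a little off and sometimes report something else, mostly with a low value. They report only what shows in the picture. A call takes as long as a camera call.
- models.boxes_of(name, camera): "xyz" ([x, y, z] in mm, in world coordinates, good to about 4 mm: the middle of the surface that is visible of it).
- models.cut_out(name, camera): "pixels" (480x640 bool, what is visible of it).
- models.place_of(name, camera): "xyz" ([x, y, z] in mm, in world coordinates, good to about 4 mm: a listed point, or the origin of a listed thing).
The state is a dict: "time": time; "joint_pos": joint angles; "qd": joint speeds; "joint_efforts": joint torques, N m; "tool_pos": TCP position; "tcp_rot": TCP orientation; "ft_force": force on the tool from outside, world axes, zero at the start; "wrist_torque": the same for the moment, N m; "finger_gap": finger opening in mm; "grip_force": force on a finger pad.
Only numpy, scipy, OpenCV 4.12 (cv2) and the standard library are available. Lean on these libraries where they do the work, as an engineer would, in place of code of your own. Each camera call takes 0.05 s, during which the arm holds its last target. There are 200 camera calls.

## Working session

There is one attempt and no reset: what is moved stays moved. The work goes in short steps, Python scripts to look and compute and a tool call to move; the robot and the scene stay as the last step left them, time stands still between calls to the robot, and variables do not carry over. Pictures are saved under pics/ and viewed, at most 10 in all, crops included, and the job is handed in when it is done.

Besides the shell and the picture viewer there is one more tool, called after "Request:" by a JSON object that holds its "op" and its "data". apply_moves: Moves the arm, as the interface text tells. Its arguments: {"type":"object","properties":{"rows":{"type":"array"},"fingers":{"type":"number"},"grip_force":{"type":"number"}},"required":["rows"]}

```bash
mkdir -p pics; python3 - <<'E'
from bench import sense, eyes, models
import cv2,numpy as np
s=sense();print({k:np.round(v,2) for k,v in s.items()})
for c in ("scene","top"):
    p,d=eyes.snapshot(c);cv2.imwrite(f"pics/{c}.png",p[:,:,::-1]);np.save(f"{c}.npy",d)
    for n in ["case","scoop"]+["place_%d"%i for i in range(1,7)]+["spool_1","spool_2","spool_3","screw_chest","block_plane"]:
        print(c,n,[(np.round(r["xyz"]).tolist(),round(r["confidence"],2)) for r in models.place_of(n,c)][:3])
E
```

```text
{'time': np.float64(0.0), 'joint_pos': array([61.86,  7.52, 85.33, -0.  , 87.26, -4.89]), 'qd': array([ 0.  , -0.07, -0.04, -0.  , -0.01,  0.09]), 'joint_efforts': array([-0.000e+00, -5.694e+01, -5.005e+01, -0.000e+00,  2.000e-02,
        0.000e+00]), 'tool_pos': array([236.53, 550.72, 197.  ]), 'tcp_rot': array([-1.7989e+02, -1.0000e-02,  1.5675e+02]), 'ft_force': array([ 0.23, -0.24,  0.38]), 'wrist_torque': array([ 0.03, -0.03, -0.  ]), 'grip_force': np.float64(0.0), 'finger_gap': np.float64(85.15)}
scene case [([522.0, 40.0, 3.0], 0.87)]
scene scoop [([532.0, -56.0, 49.0], 0.82)]
scene place_1 [([482.0, 100.0, 58.0], 0.8), ([532.0, 111.0, 62.0], 0.76), ([473.0, 155.0, 59.0], 0.75)]
scene place_2 [([482.0, 100.0, 58.0], 0.8), ([532.0, 111.0, 62.0], 0.76), ([473.0, 155.0, 59.0], 0.75)]
scene place_3 [([482.0, 100.0, 58.0], 0.8), ([532.0, 111.0, 62.0], 0.76), ([473.0, 155.0, 59.0], 0.75)]
scene place_4 [([482.0, 100.0, 58.0], 0.8), ([532.0, 111.0, 62.0], 0.76), ([473.0, 155.0, 59.0], 0.75)]
scene place_5 [([482.0, 100.0, 58.0], 0.8), ([532.0, 111.0, 62.0], 0.76), ([473.0, 155.0, 59.
[... 821 characters left out ...]
1.0, 104.0, 59.0], 0.93), ([546.0, 53.0, 59.0], 0.83), ([472.0, 155.0, 56.0], 0.81)]
top place_4 [([481.0, 104.0, 59.0], 0.93), ([546.0, 53.0, 59.0], 0.83), ([472.0, 155.0, 56.0], 0.81)]
top place_5 [([481.0, 104.0, 59.0], 0.93), ([546.0, 53.0, 59.0], 0.83), ([472.0, 155.0, 56.0], 0.81)]
top place_6 [([481.0, 104.0, 59.0], 0.93), ([546.0, 53.0, 59.0], 0.83), ([472.0, 155.0, 56.0], 0.81)]
top spool_1 [([621.0, 43.0, -4.0], 0.67), ([561.0, 409.0, -0.0], 0.64)]
top spool_2 [([621.0, 43.0, -4.0], 0.67), ([561.0, 409.0, -0.0], 0.64)]
top spool_3 [([621.0, 43.0, -4.0], 0.67), ([561.0, 409.0, -0.0], 0.64)]
top screw_chest [([422.0, -414.0, -0.0], 0.59)]
top block_plane [([338.0, 310.0, 2.0], 0.66)]
```

```bash
python3 - <<'E'
from bench import eyes, models
import numpy as np
from scipy.optimize import least_squares
M=np.array([[-29,123],[-29,65],[-29,7],[29,123],[29,65],[29,7]],float); S=np.array([0,-94.])
pts=[];sc=[]
for k in range(2):
  for c in ("top","scene"):
    eyes.snapshot(c)
    for r in models.place_of("place_1",c):
        print(c,np.round(r["xyz"],1),round(r["confidence"],2))
        if r["confidence"]>.5: pts.append(r["xyz"][:2])
    sc.append(models.place_of("scoop",c)[0]["xyz"])
print(np.round(sc,1))
pts=np.array(pts)
T=lambda p,m:m@np.array([[np.cos(p[2]),np.sin(p[2])],[-np.sin(p[2]),np.cos(p[2])]])+p[:2]
def f(p):
    q=T(p,M); d=pts[:,None]-q; i=np.argmin((d**2).sum(2),1)
    return np.r_[d[range(len(pts)),i].ravel(),(np.array(sc)[:,:2]-T(p,S[None])).ravel()]
best=min((least_squares(f,[520,42,np.radians(a)],loss="soft_l1",f_scale=4) for a in (0,5,10,15,20)),key=lambda r:r.cost)
print(best.cost,best.x[:2],np.degrees(best.x[2]));print(np.round(f(best.x).reshape(-1,2),1).tolist())
print(np.round(T(best.x,np.r_[M,S[None]]),1))
E
```

```text
top [487.8  42.3  62.4] 0.98
top [539.5 110.7  60.3] 0.89
top [480.8 105.4  58.9] 0.81
top [472.2 158.4  54.1] 0.79
top [548.6  50.4  58.6] 0.79
top [534.2 164.8  62.4] 0.59
top [620.7  43.9  -4.4] 0.5
scene [488.9  45.   59.1] 0.96
scene [478.9 101.4  56.7] 0.94
scene [536.7 112.   62.1] 0.76
scene [475.3 154.1  60.8] 0.66
scene [548.2  53.8  58.1] 0.61
top [474.2 158.   54.3] 0.97
top [541.5 111.8  62.9] 0.87
top [546.7  48.8  61.1] 0.83
top [487.5  45.   63.1] 0.81
top [480.9 101.8  59.9] 0.68
top [531.7 162.4  63.2] 0.66
top [ 419.4 -413.9   -1.1] 0.57
scene [534.5 108.8  62.3] 0.93
scene [487.   43.7  63. ] 0.91
scene [481.4  99.   59.3] 0.88
scene [525.9 165.5  55.7] 0.8
scene [547.5  46.2  59.2] 0.79
scene [475.3 154.   60.5] 0.72
[[538.9 -53.7  44.6]
 [534.7 -53.6  50.6]
 [536.8 -51.3  44.5]
 [535.3 -52.2  50.6]]
2208.0810914912695 [519.79708701  40.15953349] 8.68312620958111
[[-2.3, -0.4], [0.8, 1.9], [-0.5, 5.4], [-0.4, 1.0], [1.2, -1.1], [4.3, -1.3], [-1.2, 2.3], [-2.4, 1.4], [-2.0, 3.2], [2.7, -3.3], [0.8, 2.3], [1.6, 0.6], [2.8, 3.0], [-0.7, -2.7], [-2.6, 2.3], [-0.4, 1.8], [1.8, -3.7], [-70.7, -456.6], [-4.2, 0.0], [-3.1, 1.0], [0.1, -1.0], [-4.0, -0.6], [0.1, -5.3], [2.7, -3.4], [4.9, -0.9], [0.7, -0.8], [2.8, 1.5], [1.3, 0.6]]
[[472.6 157.4]
 [481.3 100. ]
 [490.1  42.7]
 [529.9 166.1]
 [538.7 108.8]
 [547.4  51.5]
 [534.  -52.8]]
```

View pics/top.png

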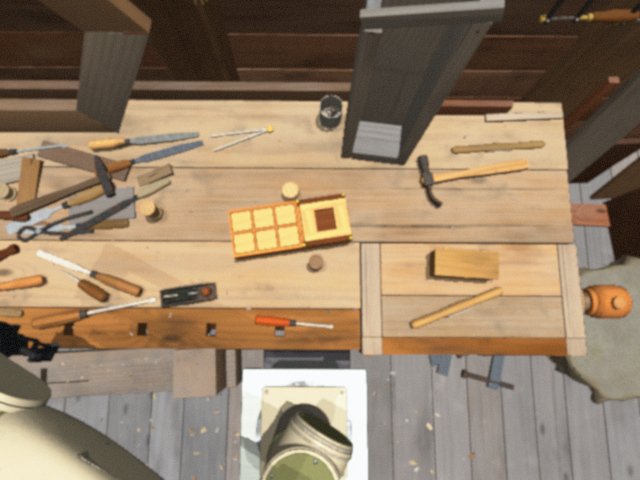

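View pics/scene.png

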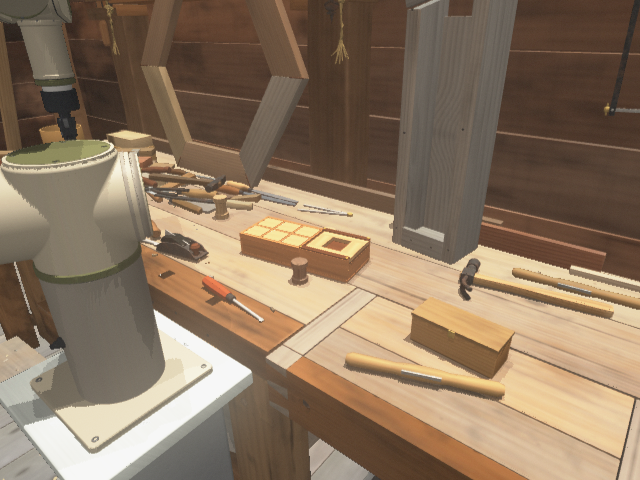

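```bash
cat > h.py <<'E'
import numpy as np
from bench import sense
from scipy.spatial.transform import Rotation as Ro
C=np.array([519.8,40.2]);A=np.radians(8.7)
Rc=np.array([[np.cos(A),-np.sin(A)],[np.sin(A),np.cos(A)]])
def state():
    s=sense();p=np.array(s["tool_pos"])
    print("t",round(s["time"],2),"tcp",np.round(p,1),"case",np.round(Rc.T@(p[:2]-C),1),"rot",np.round(s["tcp_rot"],1),"F",np.round(s["ft_force"],1),"gap",round(s["finger_gap"],1))
    return s
def plan(cx,cy,z,n,yaw=98.7):
    s=state();p=np.array(s["tool_pos"]);y=s["tcp_rot"][2]
    d=(np.r_[C+Rc@[cx,cy],z]-p)/n; dy=((yaw-y+180)%360-180)
    for i in range(n):
        R=Ro.from_euler("xyz",[180,0,y],degrees=True)
        t=np.clip(dy,-10.7,10.7); dy-=t
        print(np.round(R.inv().apply(d),1).tolist(),"rz",round(-np.radians(t),3)); y+=t
E
python3 -c "
from h import *
plan(-29,123,90,10)"
```

```text
t 2.0 tcp [236.8 551.3 198.1] case [-202.4  548. ] rot [-180.    -0.   156.8] F [0.  0.  0.4] gap 85.3
[-37.2, -26.9, 10.8] rz 0.187
[-41.6, -19.5, 10.8] rz 0.187
[-44.5, -11.5, 10.8] rz 0.187
[-45.8, -3.0, 10.8] rz 0.187
[-45.6, 5.6, 10.8] rz 0.187
[-43.7, 13.9, 10.8] rz 0.079
[-42.5, 17.3, 10.8] rz -0.0
[-42.5, 17.3, 10.8] rz -0.0
[-42.5, 17.3, 10.8] rz -0.0
[-42.5, 17.3, 10.8] rz -0.0
```

Request:
{"op": "apply_moves", "data": {"rows": [[-37.2,-26.9,5,0,0,0.187],[-41.6,-19.5,5,0,0,0.187],[-44.5,-11.5,5,0,0,0.187],[-45.8,-3,5,0,0,0.187],[-45.6,5.6,5,0,0,0.187]], "fingers": 0, "grip_force": 30}}

```text
time: 2.62
tool_pos: [355.3, 352.9, 173.1]
tcp_rot: [180.0, -0.0, 102.8]
ft_force: [0.6, -0.5, -0.2]
finger_gap: 0.0
grip_force: 0.0
```

Request:
{"op": "apply_moves", "data": {"rows": [[-43.7,13.9,15,0,0,0.079],[-42.5,17.3,15,0,0,0],[-42.5,17.3,15,0,0,0],[-42.5,17.3,20,0,0,0],[-42.5,17.3,15,0,0,0]]}}

```text
time: 3.25
tool_pos: [472.6, 155.8, 92.5]
tcp_rot: [180.0, -0.0, 98.7]
ft_force: [0.7, -0.6, -0.0]
finger_gap: -0.1
grip_force: 0.0
```

```bash
python3 -c "
from h import *
plan(-29,123,66,2)
from bench import eyes
import cv2
p,d=eyes.snapshot('wrist');cv2.imwrite('pics/w1.png',p[:,:,::-1])"
```

```text
t 3.25 tcp [472.6 155.8  92.5] case [-29.2 121.4] rot [180.   -0.   98.7] F [ 0.7 -0.6 -0. ] gap -0.1
[0.8, 0.1, 13.2] rz -0.001
[0.8, 0.1, 13.2] rz -0.0
```

View pics/w1.png

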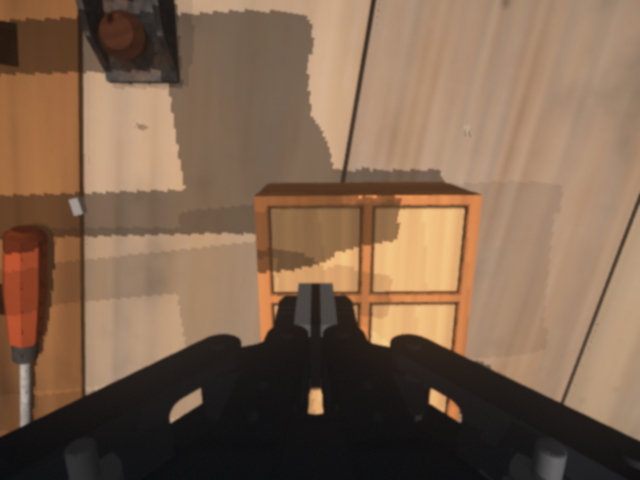

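```bash
python3 - <<'E'
from h import *
from bench import eyes
c=eyes.get_calibration('wrist');K=np.array(c['intrinsics']);M=np.array(c['mount'])
s=sense();R=Ro.from_euler("xyz",s["tcp_rot"],degrees=True).as_matrix();p=np.array(s["tool_pos"])
o=R@M[:3,3]+p;print(np.round(M,2).tolist())
for u in [(270,207),(361,207),(360,294),(272,294),(373,207),(467,207),(463,293),(371,293)]:
    r=R@M[:3,:3]@np.linalg.solve(K,[*u,1]); q=o+r*(60-o[2])/r[2]; print(u,np.round(q,1),"case",np.round(Rc.T@(q[:2]-C),1))
E
```

```text
[[0.0, -0.96, -0.26, 67.52], [1.0, 0.0, 0.0, 1.27], [-0.0, -0.26, 0.96, -175.27], [0.0, 0.0, 0.0, 1.0]]
(270, 207) [446.6 176.   60. ] case [-51.8 145.3]
(361, 207) [495.5 183.4  60. ] case [ -2.3 145.2]
(360, 294) [504.2 133.   60. ] case [-1.4 94.1]
(272, 294) [453.8 125.3  60. ] case [-52.4  94.1]
(373, 207) [502.  184.4  60. ] case [  4.2 145.2]
(467, 207) [552.5 192.   60. ] case [ 55.3 145.1]
(463, 293) [563.  142.5  60. ] case [58.2 94.6]
(371, 293) [510.4 134.5  60. ] case [ 5.  94.7]
```

Request:
{"op": "apply_moves", "data": {"rows": [[-1,1,14,0,0,0],[0,0,12,0,0,0],[0,0,4,0,0,0],[0,0,2,0,0,0],[0,0,1.5,0,0,0]]}}

```text
time: 3.92
tool_pos: [473.4, 156.9, 59.9]
tcp_rot: [180.0, -0.0, 98.7]
ft_force: [0.5, 0.4, 0.4]
finger_gap: 0.0
grip_force: 0.0
```

Request:
{"op": "apply_moves", "data": {"rows": [[0,0,0.5,0,0,0],[0,0,0.5,0,0,0],[0,0,0,0,0,0],[0,0,0,0,0,0],[0,0,0,0,0,0]]}}

```text
time: 4.55
tool_pos: [473.4, 156.3, 58.6]
tcp_rot: [180.0, 0.0, 98.6]
ft_force: [-0.9, -0.3, -0.2]
finger_gap: -0.3
grip_force: 0.0
```

Request:
{"op": "apply_moves", "data": {"rows": [[0,0,0.5,0,0,0],[0,0,0.5,0,0,0],[0,0,0.5,0,0,0],[0,0,0,0,0,0],[0,0,0,0,0,0]]}}

```text
time: 5.18
tool_pos: [473.3, 156.3, 57.1]
tcp_rot: [-180.0, 0.0, 98.7]
ft_force: [0.7, -0.0, -0.1]
finger_gap: 0.1
grip_force: 0.0
```

Request:
{"op": "apply_moves", "data": {"rows": [[0,0,0.5,0,0,0],[0,0,0.5,0,0,0],[0,0,0.5,0,0,0],[0,0,0.5,0,0,0],[0,0,0.5,0,0,0]]}}

```text
time: 5.8
tool_pos: [473.3, 156.3, 54.6]
tcp_rot: [180.0, 0.0, 98.7]
ft_force: [0.6, -0.2, 0.2]
finger_gap: -0.0
grip_force: 0.0
```

```bash
sed -i 's/519.8,40.2/522.0,37.2/' h.py; python3 -c "
from h import *
state()
from bench import eyes
import cv2
p,d=eyes.snapshot('wrist');cv2.imwrite('pics/w2.png',p[:,:,::-1])
c=eyes.get_calibration('wrist');K=np.array(c['intrinsics']);M=np.array(c['mount'])
s=sense();R=Ro.from_euler('xyz',s['tcp_rot'],degrees=True).as_matrix();P=np.array(s['tool_pos'])
for u in [(250,250),(300,230),(315,285),(320,300),(420,250),(420,220),(330,180),(150,250)]:
    X=R@(M[:3,:3]@(np.linalg.solve(K,[*u,1])*d[u[1],u[0]])+M[:3,3])+P;print(u,np.round(X,1))
"
```

```text
t 5.8 tcp [473.3 156.3  54.6] case [-30.1 125.1] rot [180.    0.   98.7] F [ 0.6 -0.2  0.2] gap -0.0
(250, 250) [442.5 167.2  60.2]
(300, 230) [464.  180.1  60. ]
(315, 285) [472.7 168.1  93.7]
(320, 300) [474.5 168.1 106.7]
(420, 250) [520.6 178.7  58.7]
(420, 220) [517.1 192.8  59.6]
(330, 180) [477.2 197.8  -0.9]
(150, 250) [3.729e+02 1.379e+02 1.000e-01]
```

View pics/w2.png

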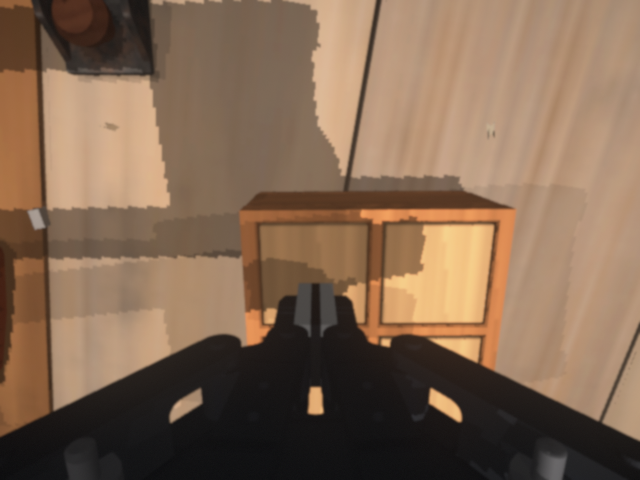

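```bash
python3 -c "
from h import *
state()
from bench import eyes
p,d=eyes.snapshot('wrist')
c=eyes.get_calibration('wrist');K=np.array(c['intrinsics']);M=np.array(c['mount'])
print(K.round(1).tolist())
for col in (290,306,325,340):
  print(col,[(v,np.round(M[:3,:3]@(np.linalg.solve(K,[col,v,1])*d[v,col])+M[:3,3]).tolist()) for v in (270,278,282,284,286,290,295,300,310,320,330)])
from bench import models
print([(np.round(r['xyz']).tolist(),round(r['confidence'],2)) for r in models.place_of('place_1','wrist')])
"
```

```text
t 5.85 tcp [473.3 156.3  54.5] case [-30.2 125.1] rot [-180.     0.    98.6] F [-0.8  0.5 -0.1] gap -0.0
[[383.7, 0.0, 315.2], [0.0, 383.7, 238.1], [0.0, 0.0, 1.0]]
290 [(270, [5.0, -11.0, -4.0]), (278, [1.0, -11.0, -4.0]), (282, [-1.0, -11.0, -5.0]), (284, [-2.0, -11.0, -5.0]), (286, [-3.0, -11.0, -5.0]), (290, [-5.0, -11.0, -4.0]), (295, [-8.0, -11.0, -5.0]), (300, [8.0, -8.0, -44.0]), (310, [8.0, -7.0, -52.0]), (320, [8.0, -7.0, -60.0]), (330, [14.0, -6.0, -78.0])]
306 [(270, [5.0, -3.0, -5.0]), (278, [1.0, -3.0, -5.0]), (282, [-1.0, -3.0, -5.0]), (284, [12.0, -2.0, -38.0]), (286, [11.0, -2.0, -39.0]), (290, [12.0, -2.0, -44.0]), (295, [12.0, -2.0, -48.0]), (300, [12.0, -2.0, -53.0]), (310, [12.0, -2.0, -60.0]), (320, [12.0, -2.0, -68.0]), (330, [13.0, -1.0, -75.0])]
325 [(270, [6.0, 6.0, -6.0]), (278, [2.0, 6.0, -6.0]), (282, [-1.0, 6.0, -5.0]), (284, [11.0, 5.0, -36.0]), (286, [12.0, 5.0, -40.0]), (290, [12.0, 5.0, -44.0]), (295, [11.0, 5.0, -48.0]), (300, [11.0, 5.0, -51.0]), (310, [11.0, 5.0, -60.0]), (320, [12.0, 4.0, -67.0]), (330, [12.0, 4.0, -75.0])]
340 [(270, [5.0, 13.0, -5.0]), (278, [2.0, 13.0, -6.0]), (282, [-1.0, 13.0, -5.0]), (284, [-1.0, 13.0, -6.0]), (286, [-3.0, 13.0, -5.0]), (290, [-4.0, 13.0, -6.0]), (295, [-7.0, 13.0, -6.0]), (300, [8.0, 11.0, -45.0]), (310, [7.0, 10.0, -52.0]), (320, [8.0, 10.0, -60.0]), (330, [14.0, 8.0, -78.0])]
[]
```

```bash
python3 -c "
from h import *
from bench import eyes
import cv2
p,d=eyes.snapshot('scene')
c=eyes.get_calibration('scene');K=np.array(c['intrinsics'])
for z in (54,60,74,92,128):
  x=K@(np.array(c['R'])@[473.3,156.3,z]+np.array(c['t']));print(z,np.round(x[:2]/x[2],1))
cv2.imwrite('pics/s2.png',cv2.resize(p[130:290,150:390,::-1],None,fx=3.3,fy=3.3,interpolation=2))
"
```

```text
54 [257.5 231.6]
60 [257.4 229.5]
74 [256.9 224.5]
92 [256.4 218.1]
128 [255.2 204.9]
```

View pics/s2.png

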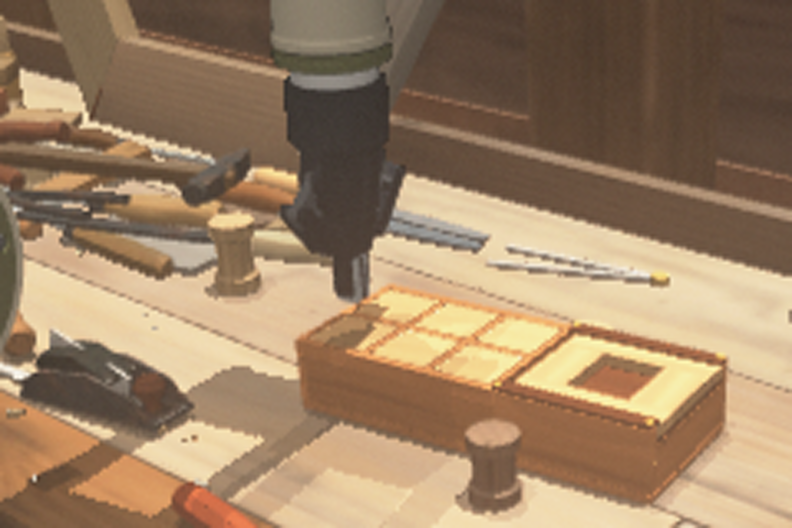

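The picture shows the real fingertip about 30 mm above the inlay, at image (257,220). That puts the tip about 32 mm behind the reported TCP, so I keep going down by feel.

Request:
{"op": "apply_moves", "data": {"rows": [[0,0,6,0,0,0],[0,0,6,0,0,0],[0,0,6,0,0,0],[0,0,3,0,0,0],[0,0,1,0,0,0]]}}

```text
time: 6.62
tool_pos: [473.1, 156.2, 32.2]
tcp_rot: [-180.0, 0.0, 98.7]
ft_force: [-0.0, -0.5, -1.1]
finger_gap: 0.2
grip_force: 0.0
```

Request:
{"op": "apply_moves", "data": {"rows": [[0,0,0.6,0,0,0],[0,0,0.6,0,0,0],[0,0,0.6,0,0,0],[0,0,0.6,0,0,0],[0,0,0.6,0,0,0]]}}

```text
time: 7.25
tool_pos: [473.3, 156.3, 29.6]
tcp_rot: [180.0, 0.0, 98.6]
ft_force: [-0.6, 0.3, -0.2]
finger_gap: 0.3
grip_force: 0.0
```

Request:
{"op": "apply_moves", "data": {"rows": [[0,0,0.6,0,0,0],[0,0,0.6,0,0,0],[0,0,0.6,0,0,0],[0,0,0.6,0,0,0],[0,0,0.6,0,0,0]]}}

```text
time: 7.88
tool_pos: [473.4, 156.3, 26.9]
tcp_rot: [180.0, 0.0, 98.6]
ft_force: [-3.1, -0.9, 7.8]
finger_gap: 0.1
grip_force: 3.6
```

Request:
{"op": "apply_moves", "data": {"rows": [[0,0,0.5,0,0,0],[0,0,0.5,0,0,0],[0,0,0.5,0,0,0],[0,0,0.5,0,0,0],[0,0,0.5,0,0,0]]}}

```text
time: 8.5
tool_pos: [473.5, 156.3, 26.7]
tcp_rot: [-180.0, 0.0, 98.7]
ft_force: [-15.1, -4.5, 31.2]
finger_gap: 0.3
grip_force: 15.5
```

Request:
{"op": "apply_moves", "data": {"rows": [[0,0,-10,0,0,0],[-30,0,0,0,0,0],[-30,0,0,0,0,0],[0,0,6,0,0,0],[0,0,2.5,0,0,0]]}}

```text
time: 9.12
tool_pos: [482.7, 96.4, 26.7]
tcp_rot: [180.0, 0.1, 98.6]
ft_force: [-12.4, -8.2, 31.0]
finger_gap: -0.1
grip_force: 15.3
```

Request:
{"op": "apply_moves", "data": {"rows": [[0,0,-9,0,0,0],[-29,0,0,0,0,0],[-29,0,0,0,0,0],[0,0,6,0,0,0],[0,0,2,0,0,0]]}}

```text
time: 9.75
tool_pos: [490.8, 40.1, 26.8]
tcp_rot: [-180.0, 0.0, 98.7]
ft_force: [-8.0, -2.9, 19.6]
finger_gap: 0.5
grip_force: 10.0
```

Place 3 is rigid too. Next is place 6, at +58 mm along tool y.

Request:
{"op": "apply_moves", "data": {"rows": [[0,0,-9,0,0,0],[0,29,0,0,0,0],[0,30,0,0,0,0],[0,0,6,0,0,0],[0,0,3,0,0,0]]}}

```text
time: 10.38
tool_pos: [548.8, 49.4, 26.8]
tcp_rot: [-180.0, -0.0, 98.7]
ft_force: [-9.2, 2.0, 23.2]
finger_gap: 0.1
grip_force: 11.4
```

Request:
{"op": "apply_moves", "data": {"rows": [[0,0,-9,0,0,0],[29,0,0,0,0,0],[29,0,0,0,0,0],[0,0,6,0,0,0],[0,0,3,0,0,0]]}}

```text
time: 11.0
tool_pos: [539.9, 105.9, 26.8]
tcp_rot: [-179.9, -0.0, 98.7]
ft_force: [-14.9, 3.4, 28.2]
finger_gap: 0.3
grip_force: 14.2
```

Request:
{"op": "apply_moves", "data": {"rows": [[0,0,-9,0,0,0],[29,0,0,0,0,0],[29,0,0,0,0,0],[0,0,6,0,0,0],[0,0,3,0,0,0]]}}

```text
time: 11.62
tool_pos: [531.8, 162.3, 26.2]
tcp_rot: [-180.0, 0.0, 98.6]
ft_force: [-1.7, 2.6, 4.6]
finger_gap: -0.4
grip_force: 1.9
```

Request:
{"op": "apply_moves", "data": {"rows": [[0,0,1,0,0,0],[0,0,1,0,0,0],[0,0,1,0,0,0],[0,0,1,0,0,0],[0,0,1,0,0,0]]}}

```text
time: 12.25
tool_pos: [532.2, 162.9, 21.7]
tcp_rot: [180.0, 0.0, 98.6]
ft_force: [-1.2, -2.2, 3.7]
finger_gap: 0.1
grip_force: 1.8
```

Request:
{"op": "apply_moves", "data": {"rows": [[0,0,1,0,0,0],[0,0,1,0,0,0],[0,0,0.7,0,0,0],[0,0,0.5,0,0,0],[0,0,0,0,0,0]]}}

```text
time: 12.88
tool_pos: [532.3, 163.2, 18.9]
tcp_rot: [180.0, 0.0, 98.7]
ft_force: [-0.7, -2.6, 6.3]
finger_gap: 0.2
grip_force: 3.2
```

Request:
{"op": "apply_moves", "data": {"rows": [[0,0,0.5,0,0,0],[0,0,0.5,0,0,0],[0,0,0.4,0,0,0],[0,0,0,0,0,0],[0,0,0,0,0,0]]}}

```text
time: 13.5
tool_pos: [532.5, 163.2, 18.7]
tcp_rot: [179.9, 0.0, 98.7]
ft_force: [-6.2, -4.6, 17.5]
finger_gap: -0.3
grip_force: 8.6
```

Request:
{"op": "apply_moves", "data": {"rows": [[0,0,-20,0,0,0],[0,0,-25,0,0,0],[-50,-7,0,0,0,0],[-50,-7,0,0,0,0],[-50,-7,0,0,0,0]]}}

```text
time: 14.12
tool_pos: [533.9, 10.9, 62.7]
tcp_rot: [179.9, -0.0, 98.7]
ft_force: [0.4, -0.2, -0.2]
finger_gap: -0.2
grip_force: 0.0
```

```bash
python3 -c "
from h import *
plan(0,-94,45,2)
from bench import eyes,models
import cv2
p,d=eyes.snapshot('wrist');cv2.imwrite('pics/w3.png',p[:,:,::-1])
q,_=eyes.snapshot('top')
print([(np.round(r['xyz']).tolist(),round(r['confidence'],2)) for r in models.place_of('scoop','top')])
c=eyes.get_calibration('wrist');K=np.array(c['intrinsics']);M=np.array(c['mount'])
s=sense();R=Ro.from_euler('xyz',s['tcp_rot'],degrees=True).as_matrix();P=np.array(s['tool_pos'])
v,u=np.mgrid[0:480:4,0:640:4]
X=(np.linalg.solve(K,np.c_[u.ravel(),v.ravel(),np.ones(u.size)].T)*d[::4,::4].ravel()).T
X=(X@M[:3,:3].T+M[:3,3])@R.T+P; Y=(X[:,:2]-C)@Rc
m=(abs(Y[:,0]-29)<20)&(abs(Y[:,1]-123)<20)&(X[:,2]<75)&(X[:,2]>30);print('inlay4 z',np.median(X[m,2]),m.sum())
m=(abs(Y[:,0]+29)<20)&(abs(Y[:,1]-123)<20)&(X[:,2]<75)&(X[:,2]>30);print('inlay1 z',np.median(X[m,2]),m.sum())
"
```

```text
t 14.12 tcp [533.9  10.9  62.7] case [  7.8 -27.8] rot [179.9  -0.   98.7] F [ 0.4 -0.2 -0.2] gap -0.2
[-33.1, -3.9, 8.8] rz 0.0
[-33.1, -3.9, 8.8] rz -0.0
[([536.0, -50.0, 44.0], 0.98)]
inlay4 z nan 0
inlay1 z nan 0
  return _methods._mean(a, axis=axis, dtype=dtype,
  ret = ret.dtype.type(ret / rcount)
```

View pics/w3.png

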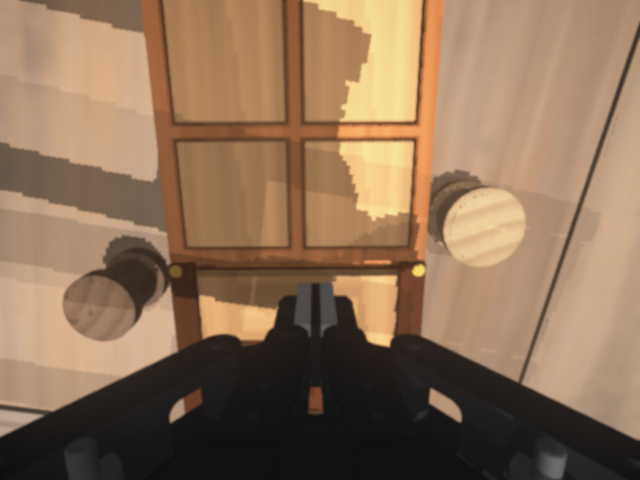

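Request:
{"op": "apply_moves", "data": {"rows": [[-33,-4,0,0,0,0],[-33,-4,0,0,0,0],[0,0,17,0,0,0],[0,0,14,0,0,0],[0,0,7,0,0,0]]}}

```text
time: 14.9
tool_pos: [534.5, -53.0, 22.1]
tcp_rot: [-179.9, -0.1, 98.7]
ft_force: [-0.2, -0.0, -0.2]
finger_gap: 0.2
grip_force: 0.0
```

Request:
{"op": "apply_moves", "data": {"rows": [[-5,0,2,0,0,0],[-5,0,0,0,0,0],[-5,0,0,0,0,0],[-5,0,0,0,0,0],[-5,0,0,0,0,0]]}}

```text
time: 15.52
tool_pos: [540.0, -79.7, 22.4]
tcp_rot: [180.0, -0.0, 98.6]
ft_force: [1.3, 2.2, 0.5]
finger_gap: -0.0
grip_force: 1.2
```

Request:
{"op": "apply_moves", "data": {"rows": [[-6,0,0,0,0,0],[-6,0,0,0,0,0],[-6,0,0,0,0,0],[-6,0,0,0,0,0],[-6,0,0,0,0,0]]}}

```text
time: 16.15
tool_pos: [544.1, -109.5, 22.0]
tcp_rot: [-180.0, -0.0, 98.7]
ft_force: [1.0, 2.3, 0.9]
finger_gap: -0.1
grip_force: 1.2
```

Request:
{"op": "apply_moves", "data": {"rows": [[-6,0,0,0,0,0],[-6,0,0,0,0,0],[-6,0,0,0,0,0],[-6,0,0,0,0,0],[-5,0,0,0,0,0]]}}

```text
time: 16.77
tool_pos: [548.4, -138.1, 22.0]
tcp_rot: [-180.0, -0.0, 98.6]
ft_force: [1.0, 2.6, -0.1]
finger_gap: -0.0
grip_force: 1.2
```

Request:
{"op": "apply_moves", "data": {"rows": [[-2,0,0,0,0,0],[-2,0,0,0,0,0],[-2,0,0,0,0,0],[-1.5,0,0,0,0,0],[-1.5,0,0,0,0,0]]}}

```text
time: 17.4
tool_pos: [549.6, -146.3, 21.9]
tcp_rot: [-180.0, -0.0, 98.7]
ft_force: [0.5, 7.8, 1.9]
finger_gap: -0.0
grip_force: 3.9
```

Request:
{"op": "apply_moves", "data": {"rows": [[-1,0,0,0,0,0],[-1,0,0,0,0,0],[0,0,0,0,0,0],[0,0,0,0,0,0],[0,0,0,0,0,0]]}}

```text
time: 18.02
tool_pos: [549.6, -146.4, 21.8]
tcp_rot: [-180.0, -0.2, 98.7]
ft_force: [-1.1, 10.5, 4.2]
finger_gap: 0.3
grip_force: 6.0
```

Request:
{"op": "apply_moves", "data": {"rows": [[6,0,0,0,0,0],[6,0,0,0,0,0],[0,0,-20,0,0,0],[0,0,-40,0,0,0],[0,0,-60,0,0,0]]}}

```text
time: 18.65
tool_pos: [546.9, -136.7, 142.8]
tcp_rot: [-179.8, -0.1, 98.6]
ft_force: [1.1, -1.1, 0.8]
finger_gap: 0.1
grip_force: 0.0
```

```bash
python3 -c "
from h import *
state()
from bench import eyes,models
import cv2
q,d=eyes.snapshot('top')
r=models.place_of('scoop','top')[0]['xyz'];print('scoop case',Rc.T@(r[:2]-C))
p,d=eyes.snapshot('scene');cv2.imwrite('pics/s3.png',p[:,:,::-1])
r=models.place_of('scoop','scene')[0]['xyz'];print('scoop case',Rc.T@(r[:2]-C))
c=eyes.get_calibration('scene');K=np.array(c['intrinsics'])
for n,(x,y) in {'p1':(-29,123),'p4':(29,123),'p5':(29,65)}.items():
  u=K@(np.array(c['R'])@np.r_[C+Rc@[x,y],58]+np.array(c['t']));u=u[:2]/u[2];i,j=u.astype(int)
  X=np.linalg.solve(K,[i,j,1])*np.median(d[j-1:j+2,i-1:i+2]);print(n,i,j,np.array(c['R']).T@(X-np.array(c['t'])))
"
```

```text
t 18.65 tcp [ 546.9 -136.7  142.8] case [  -1.7 -175.6] rot [-1.798e+02 -1.000e-01  9.860e+01] F [ 1.1 -1.1  0.8] gap 0.1
scoop case [  -0.32623234 -170.71491901]Traceback (most recent call last):
  File "<string>", line 9, in <module>
    r=models.place_of('scoop','scene')[0]['xyz'];print('scoop case',Rc.T@(r[:2]-C))
      ~~~~~~~~~~~~~~~~~~~~~~~~~~~~~~~~^^^
IndexError: list index out of range
```

View pics/s3.png

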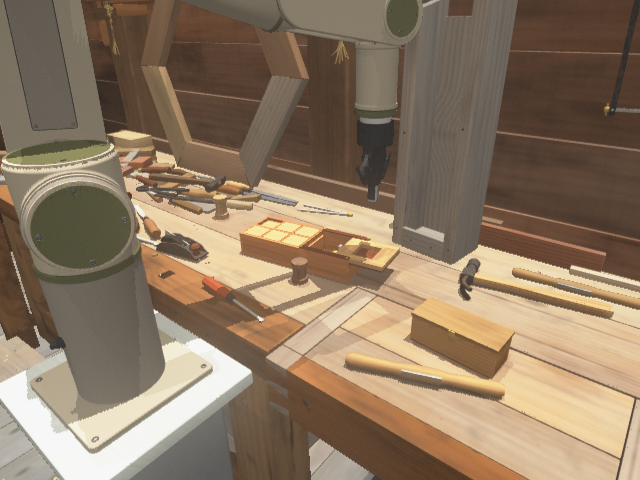

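The cover is open, with its end at about (370,255), and the spools and other loose things are still standing. The fingers are clear, so I hand in.

```bash
python3 -c "
from bench import job
print(job.hand_in())"
```

```text
the job is handed in; nothing more can be done
None
```

The job is handed in: the catch was the left inlay of the far row (place_4), pressed about 8 mm down to its stop. The cover was then pushed about 80 mm open to its stop, and nothing else was disturbed.

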